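# Close the parts bin: fold the flap and tuck its edge under the lip

### The job

Close the small red parts bin: with the fingertips, push its raised yellow flap over until it lies flat on the bin, then, keeping it gently pressed down, push it along (its black ridge gives something to push against) until its free edge has gone fully home beneath the black lip, so that it stays shut by itself, and move away. Do not grip or pick up anything, and leave all the other things, and the cap inside the bin, where they are.

Things in the scene. Friction and masses are not known exactly. Their poses are not given: they have to be found in the camera images.
- bin: Red open-topped plastic parts bin fixed to the bench, 180 (its x) x 140 (its y) x 76 mm high, walls 4 mm. Origin at the centre of its underside on the bench, z up. Its +x axis points from the hinge side to the lip side. Yellow flap hinged near its -x end: hinge line parallel to the bin's y at bin x = -78 mm, z = 80 mm (when slide = 0). Red cheeks carry the hinge pin at y = +-66 mm, x from -88 to -44 mm, up to z = 92 mm. The flap folds over towards the bin's +x.
- flap (a joint): Angle of the yellow flap in rad: 0 = lying flat and shut, 1.57 = standing upright, larger = leaning back away from the lip (stop at 2.0). A soft spring (about 0.085 N m per rad, rest at about 1.75) opens it again when let go untucked; folding it down takes about 1 to 2 N near its edge. Flap: 136 mm from hinge to free edge, 116 mm wide, 4 mm thick (its top face is at bin z = 82 mm when flat). It weighs about 70 g.
- slide (a joint): How far the flap's hinge pin has been slid along its slots, in m, along the bin's +x: 0 = back (the start), 0.022 = fully home at the stop. It moves with about 6 N of friction. At 0 the flat flap's free edge is at bin x = 58 mm, short of the lip; at 0.022 it is at 80 mm, 10 mm beneath the lip. The flap must be flat before it is slid: slid early, it lands on top of the lip.
- flap_edge (a point): Middle of the flap's free edge (mid-thickness). Its axes are the flap's: x from hinge to edge, z out of the face that is uppermost when flat (the face behind the raised flap, away from the lip).
- ridge (a point): Middle of the top of the black push ridge on the flap's upper face: the ridge is 90 mm wide (across the flap), 10 mm thick, 8 mm high, centred 101 mm from the hinge. Axes as flap_edge. Between hinge and ridge the face is plain.
- lip (a point): Middle of the underside of the black retaining lip's edge, at bin x = 70, z = 84.5 mm. Lip 90 mm wide (bin y), 4 mm thick, reaches from x = 70 to 92 mm; a small upturned lead-in stands before it from x = 62 mm, top about z = 93 mm. Axes are the bin's. It leaves 2.5 mm above the flat flap.
- cap_mid (a point): Silver domed mirror cap, 68 mm diameter, 26 mm high, lying loose on the bin's floor (4 mm above the bench), under the flap. Point at its centre. Leave alone.
- tub_mid (a point): White grease tub with black cap, 56 mm diameter, 70 mm high, standing beside the bin. Point at its centre. Leave alone.
- bulb_box_mid (a point): Upright cardboard bulb box, 45 x 45 x 70 mm, standing beside the bin. Point at its centre. Leave alone.
- tape_mid (a point): Brown tape roll lying flat beyond the lip end of the bin, 90 mm outer diameter, 45 mm high. Point at its centre. Leave alone.
- spray_mid (a point): Spray can with blue cap, 60 mm diameter, 170 mm high. Point at its centre. Leave alone.
- mug_mid (a point): White mug, 80 mm diameter, 90 mm high. Point at its centre. Leave alone.
- driver_mid (a point): Screwdriver with red handle lying on the bench. Point near its middle. Leave alone.
- mirror_mid (a point): Black car door mirror housing lying on the bench, 100 x 170 x 70 mm. Point at its centre. Leave alone.
There are look-alikes about, which are no part of the job. What is shaped like the bin but pink is not meant.

How it is judged:
By the outcome, as a careful person would: the job done as asked, in the order asked, and still so for the second after the job is handed in, with the robot touching nothing.
It also fails if it takes over 40 s, if anything falls off the work surface, if the arm or the gripper's body presses on something with over 40 N, if the wrist force passes 120 N, or if a joint passes its speed limit or range.

### The arm

A 6-joint arm with a two-finger parallel gripper is mounted at the origin on the work surface. World frame = base frame: x ahead of the robot, y to its left, z up, the work surface at z = 0. Lengths are in m, angles in rad, forces in N, time in s.
With the tool pointing down it reaches from about 0.375 to 0.975 m from the base axis. Payload 3.8 kg.
Tool frame: the origin (TCP) lies at the very end of the fingers, on their centre line; the grasp point (between the pads) lies 19 mm behind it; z points along the fingers, y is the line along which they close (so a half turn about z gives the same grasp; the last joint's range is limited). The gripper opens to 85 mm and grips with 20 to 120 N. Pads are 22 mm wide; open, the fingers measure 114 mm over their backs; the gripper's body (76 mm by 85 mm) begins 54 mm behind the grasp point. The pads swing forward as they close: fully open they stand 13 mm farther back than shut.
Start: joints at [-1.187, 0.264, 1.604, -0, 1.274, -0.037], TCP at [0.276, -0.616, 0.231] pointing down, gripper open.
Joint ranges: [-2.63, 2.63], [-0.94, 2.18], [0.31, 2.57], [-1.31, 4.45], [0, 2.66], [-2.55, 2.55]. Speed limits (rad/s): [2.57, 2.57, 3.14, 3.14, 3.14, 3.14].

### API

Orientations are given as a rotation vector (axis times angle).
In Python, from workcell import * gives the robot as it stands.
- The arm moves only by the shell command python3 -m crank 'ROWS' [OPENING] [FORCE]. ROWS is JSON, a list that holds one entry, the list of rows, each a list of 6 numbers: the shift along the tool's x, y, z in cm, then the turn, a rotation vector about the tool's x, y, z in rad. In form: [[[dx, dy, dz, ax, ay, az], ...]]. A call has 1 to 8 rows; each row shifts and turns the commanded pose from where the row before left it, along the tool's axes as they then stand; what a row does not reach is not made up. A row lasts 1/12 s, in which the tool goes at most 41.7 mm and 7.16 degrees, less where a joint would pass 70% of its speed; a pose out of reach is approached as far as the arm can. A call with a gripper value outside its range is refused whole. OPENING is the finger opening in cm, from 0 to 8.54, set as the call begins (- or left out, the last holds). The fingers move at their own pace and stop on an object; FORCE is the grip in N (left out, the last holds). Time passes only in rows, so rows that do not move let the fingers close. It gives the time, the measured TCP pose, the force, the opening and the grip force at its end, in the units of the state.
- read_state(): the state, without advancing time (a new reading comes with each control period).
- read_camera(name): name is "scene" or "top" or "wrist"; returns the picture (480x640x3 uint8, blue, green, red); there is no depth.
- camera_model(name): a dict with "camera_matrix" (3x3 intrinsics, pixels), "k1" (the pictures are not rectified: a ray, as slopes to the right and down, at radius r is drawn at 1 + k1 r^2 times it, then the intrinsics apply), "R" (3x3) and "t" (3): a world point X has camera coordinates R X + t. Camera axes: x right, y down, z forward; pixel columns grow to the right and rows downward; lengths in m; the calibration is good to about 2 mm. A picture is of the moment at which its call begins: read the wrist's pose just before it. camera_model takes no time and is no camera call; for the wrist camera it gives the pose at the moment of the call.
- finish_job(): hands the job in; it is judged then, once.
The state is a dict: "time": time; "q": joint angles; "joint_vel": joint speeds; "joint_torque": joint torques, N m; "tool_pos": TCP position; "tcp_rot": TCP orientation; "wrist_force": force on the tool from outside, world axes, zero at the start; "torque": the same for the moment, N m; "width": opening from 0.0 (shut) to 1.0 (fully open); "grip_force": force on a finger pad.
Only numpy, scipy, OpenCV 4.12 (cv2) and the standard library are available. Lean on these libraries where they do the work, as an engineer would, in place of code of your own. Each camera call takes 0.05 s, during which the arm holds its last target. There are 200 camera calls.

## Working session

There is one attempt and no reset: what is moved stays moved. The work goes in short steps, Python scripts to look and compute and a shell command to move; the robot and the scene stay as the last step left them, time stands still between calls to the robot, and variables do not carry over. Pictures are saved under pics/ and viewed, at most 10 in all, crops included, and the job is handed in when it is done.

```bash
mkdir -p pics; python3 - <<'E'
from workcell import *
import cv2, numpy as np
a=read_camera("scene"); b=read_camera("top")
cv2.imwrite("pics/scene0.png",a); cv2.imwrite("pics/top0.png",b)
for n in("scene","top","wrist"):
    m=camera_model(n); R=np.array(m["R"]);t=np.array(m["t"]); print(n,np.array(m["camera_matrix"]).round(1).tolist(),m["k1"],(-R.T@t).round(3),R.round(2).tolist())
s=read_state();print(s["tool_pos"],s["tcp_rot"],s["time"],s["width"])
E
```

```text
scene [[566.5, 0.0, 316.5], [0.0, 566.5, 239.5], [0.0, 0.0, 1.0]] -0.14384077772001244 [ 1.194 -0.568  1.277] [[0.62, 0.78, 0.0], [0.61, -0.48, -0.63], [-0.49, 0.39, -0.78]]
top [[549.6, 0.0, 310.4], [0.0, 549.6, 232.8], [0.0, 0.0, 1.0]] 0.04543147031692577 [0.39  0.009 1.331] [[-0.0, -1.0, 0.01], [-1.0, 0.0, -0.05], [0.05, -0.01, -1.0]]
wrist [[395.8, 0.0, 320.5], [0.0, 395.8, 239.3], [0.0, 0.0, 1.0]] -0.01891500600688579 [ 0.338 -0.588  0.372] [[0.41, -0.91, -0.0], [-0.88, -0.39, 0.27], [-0.25, -0.11, -0.96]]
[ 0.27547883 -0.61550208  0.2300619 ] [-3.07036812e+00 -6.55648207e-01  4.92737102e-04] 0.1 1.0003657417654408
```

View pics/scene0.png

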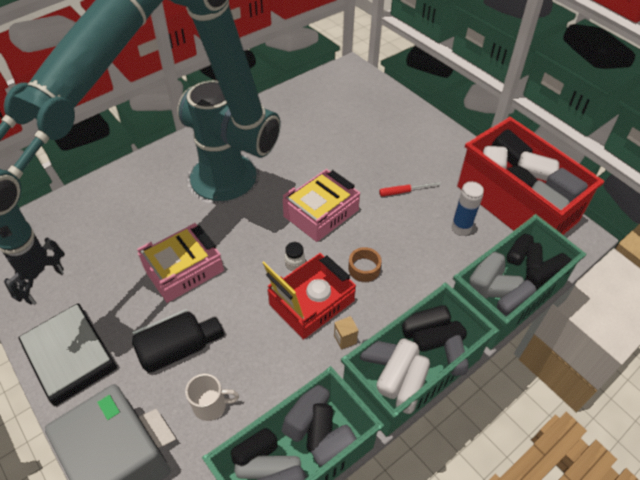

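View pics/top0.png

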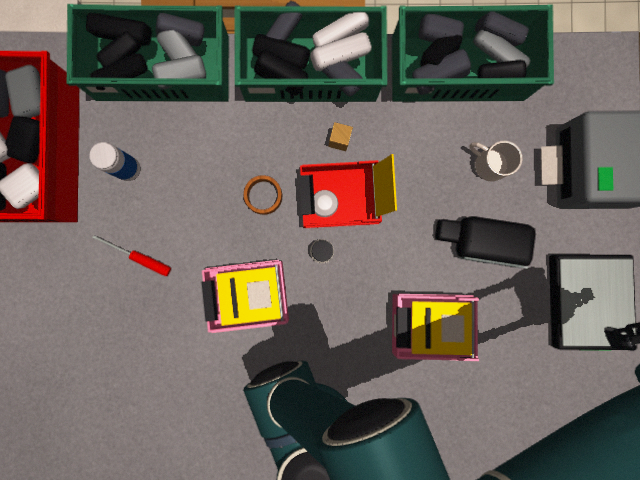

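Candidates in the top view are the red bin with its raised yellow flap at (340,195), pink bins at (245,295) and (437,327), and a large red crate at (35,135). I choose (340,195): it is small, red and has its flap raised. Its lip is at about (305,195), so bin +x points left in the image (world +y). The tape is at (262,195), the tub at (320,250) and the bulb box at (340,136).

```bash
cat > h.py <<'E'
import numpy as np, cv2
from workcell import *
def ray(m,u,v):
    K=np.array(m["camera_matrix"]);R=np.array(m["R"]);t=np.array(m["t"])
    d=cv2.undistortPoints(np.array([[[u,v]]],float),K,np.array([m["k1"],0,0,0.]))[0,0]
    return -R.T@t, R.T@np.array([d[0],d[1],1])
def onz(m,u,v,z):
    c,d=ray(m,u,v); return c+d*(z-c[2])/d[2]
def proj(m,X):
    R=np.array(m["R"]);p=R@np.array(X)+np.array(m["t"]);x=p[:2]/p[2];x=x*(1+m["k1"]*(x@x))
    K=np.array(m["camera_matrix"]);return K[:2,:2]@x+K[:2,2]
E
python3 - <<'E'
from h import *
b=cv2.imread("pics/top0.png"); x0,y0=285,145
c=b[y0:y0+95,x0:x0+125]; h=cv2.cvtColor(c,cv2.COLOR_BGR2HSV)
red=(((h[...,0]<5)|(h[...,0]>175))&(h[...,1]>150)).astype(np.uint8)
bl=((h[...,2]<75)).astype(np.uint8)
yl=((h[...,0]>20)&(h[...,0]<32)&(h[...,1]>150)).astype(np.uint8)
m=camera_model("top")
for n,k in(("red",red),("black",bl),("yellow",yl)):
    cs=max(cv2.findContours(k,cv2.RETR_EXTERNAL,cv2.CHAIN_APPROX_SIMPLE)[0],key=cv2.contourArea)
    p=cv2.approxPolyDP(cv2.convexHull(cs),3,True)[:,0]+[x0,y0]
    print(n,[(q.tolist(),onz(m,*q,{'red':.076,'black':.088,'yellow':.2}[n])[:2].round(3).tolist()) for q in p], cv2.minAreaRect(cs))
cv2.imwrite("pics/crop1.png",cv2.resize(c,None,fx=6,fy=6,interpolation=cv2.INTER_CUBIC))
E
```

```text
red [([377, 160], [0.626, -0.151]), ([381, 221], [0.486, -0.16]), ([303, 226], [0.474, 0.019]), ([301, 165], [0.615, 0.023])] ((55.41111373901367, 48.885902404785156), (63.5286750793457, 78.51690673828125), 86.58341979980469)
black [([299, 168], [0.606, 0.028]), ([312, 175], [0.59, -0.002]), ([314, 213], [0.503, -0.006]), ([303, 227], [0.471, 0.019]), ([299, 226], [0.474, 0.028]), ([296, 200], [0.533, 0.035])] ((19.57976531982422, 52.27626419067383), (59.13461685180664, 17.59067726135254), 86.42366790771484)
yellow [([393, 154], [0.615, -0.169]), ([396, 210], [0.499, -0.174]), ([376, 215], [0.489, -0.133]), ([373, 166], [0.59, -0.127])] ((99.5, 39.500003814697266), (60.07029342651367, 21.146242141723633), 86.42366790771484)
```

View pics/crop1.png

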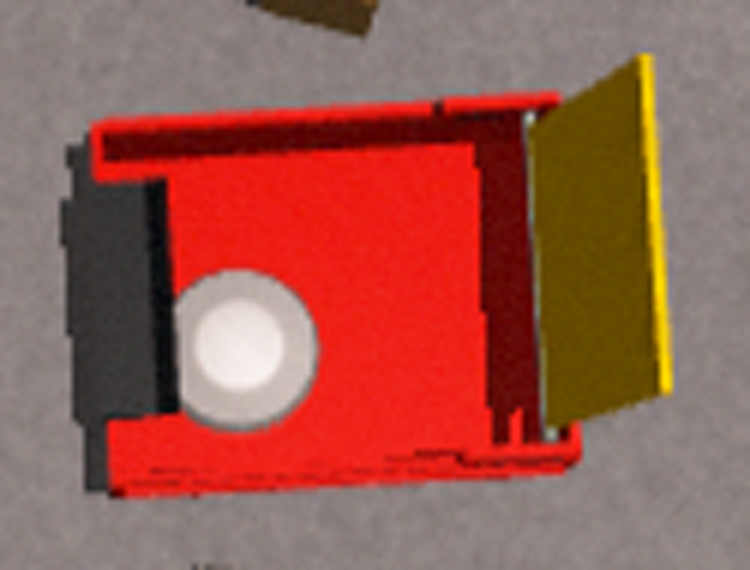

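The crop shows the red bin with its raised flap on the right and the black lip on the left (crop column 100), with the cap inside. That puts the bin origin at about (0.550, -0.064), with +x at yaw 93.6°. I'll shut the fingers, turn the tool so its x lies along the bin's x, then go behind the flap.

```bash
python3 -m crank '[[[0,0,0,0,0,-0.12],[0,0,0,0,0,-0.12],[0,0,0,0,0,-0.12],[0,0,0,0,0,-0.12],[0,0,0,0,0,-0.12]]]' 0 20; python3 -m crank '[[[0,0,0,0,0,-0.12],[0,0,0,0,0,-0.12],[0,0,0,0,0,-0.12],[0,0,0,0,0,-0.12],[0,0,0,0,0,-0.13],[0,0,0,0,0,0]]]'
cat > st.py <<'E'
from h import *
from scipy.spatial.transform import Rotation as Ro
O=np.array([.550,-.064,0]);a=np.radians(93.6);B=np.array([[np.cos(a),np.sin(a),0],[-np.sin(a),np.cos(a),0],[0,0,1]])
s=read_state();T=Ro.from_rotvec(s["tcp_rot"]).as_matrix()
print("t",round(s["time"],2),"bin mm",(B@(np.array(s["tool_pos"])-O)*1e3).round(1),"toolx",(B@T[:,0]).round(3),"toolz",(B@T[:,2]).round(3),"F",(B@np.array(s["wrist_force"])).round(2),"w",round(s["width"],3))
E
python3 st.py
```

```text
time: 0.52
tool_pos: [0.2756, -0.6157, 0.2305]
tcp_rot: [-2.735, -1.542, -0.0]
wrist_force: [0.6, -0.4, 0.6]
width: 0.299
grip_force: 0.0
time: 1.02
tool_pos: [0.2756, -0.6157, 0.2305]
tcp_rot: [-2.155, -2.284, -0.001]
wrist_force: [0.6, 0.6, 0.2]
width: -0.0
grip_force: 0.0
t 1.02 bin mm [-533.4  308.5  230.5] toolx [ 1.    -0.005  0.001] toolz [ 0.001  0.    -1.   ] F [ 0.52 -0.62  0.23] w -0.0
```

```bash
python3 -m crank '[[[3,2.6,0,0,0,0],[3,2.6,0,0,0,0],[3,2.6,0,0,0,0],[3,2.6,0,0,0,0],[3,2.6,0,0,0,0],[3,2.6,0,0,0,0]]]' >/dev/null; python3 -m crank '[[[3,2.6,0,0,0,0],[3,2.6,0,0,0,0],[3,2.6,0,0,0,0],[3,2.6,0,0,0,0],[3,2.6,0,0,0,0],[3,2.6,0,0,0,0],[0,0,0,0,0,0],[0,0,0,0,0,0]]]'>/dev/null
python3 st.py; python3 - <<'E'
from h import *
m=camera_model("wrist");cv2.imwrite("pics/w1.png",read_camera("wrist"))
O=np.array([.550,-.064,0]);a=np.radians(93.6);B=np.array([[np.cos(a),np.sin(a),0],[-np.sin(a),np.cos(a),0],[0,0,1]])
for n,p in dict(edgeL=(-102,58,214),edgeR=(-102,-58,214),lipL=(70,45,88),lipR=(70,-45,88),cornerL=(90,70,76),cornerR=(90,-70,76),cheekL=(-88,66,92),cheekR=(-88,-66,92)).items(): print(n,proj(m,O+B.T@(np.array(p)/1e3)).round())
E
```

```text
t 2.18 bin mm [-174.3   -7.4  230.8] toolx [ 1.    -0.007  0.   ] toolz [ 0.     0.001 -1.   ] F [ 0.21 -0.65  0.12] w -0.005
edgeL [150. 120.]
edgeR [451. 117.]
lipL [ 229. -180.]
lipR [ 382. -182.]
cornerL [ 190. -204.]
cornerR [ 422. -207.]
cheekL [211. 102.]
cheekR [407. 100.]
```

View pics/w1.png

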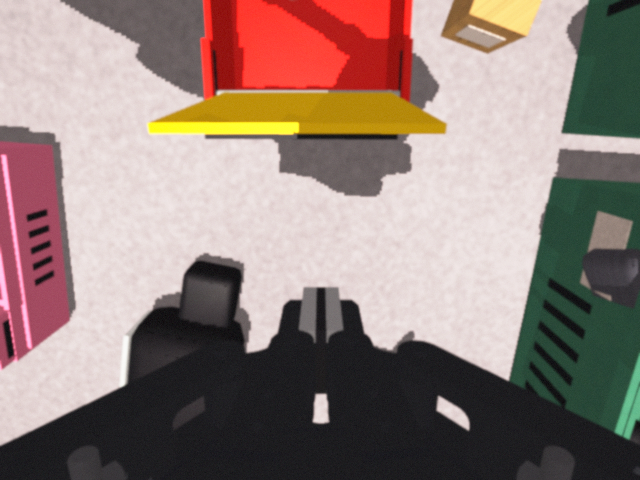

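The yellow edge runs from (148,124) to (445,124), within a few mm of prediction. I'll tilt the tool and descend behind the flap.

```bash
python3 -m crank '[[[0,0,0,0,0.105,0],[0,0,0,0,0.105,0],[0,0,0,0,0.105,0],[0,0,0,0,0.105,0],[0,0,0,0,0.105,0],[0,0,0,0,0,0]]]' >/dev/null; python3 st.py; python3 -m crank '[[[-0.3,-0.3,3.1,0,0,0],[-0.3,-0.3,3.1,0,0,0],[-0.3,-0.3,3.1,0,0,0],[0,0,0,0,0,0],[0,0,0,0,0,0]]]' >/dev/null; python3 st.py
```

```text
t 2.73 bin mm [-180.5   -3.8  227.7] toolx [ 0.863 -0.016  0.505] toolz [ 0.505 -0.003 -0.863] F [-0.58  1.04 -1.5 ] w 0.003
t 3.15 bin mm [-136.7    4.1  145.2] toolx [ 0.865 -0.009  0.502] toolz [ 0.502 -0.001 -0.865] F [-0.95  0.06 -0.48] w -0.001
```

```bash
python3 -m crank '[[[1.1,0,0.6,0,0,0],[1.1,0,0.6,0,0,0],[1.1,0,0.6,0,0,0],[0,0,0,0,0,0]]]' >/dev/null; python3 st.py; python3 -m crank '[[[0.5,0,0.26,0,-0.022,0],[0.5,0,0.26,0,-0.022,0],[0.5,0,0.26,0,-0.022,0],[0.5,0,0.26,0,-0.022,0],[0,0,0,0,0,0]]]' >/dev/null; python3 st.py;  python3 -m crank '[[[0.47,0,0.41,0,-0.022,0],[0.47,0,0.41,0,-0.022,0],[0.47,0,0.41,0,-0.022,0],[0.47,0,0.41,0,-0.022,0],[0,0,0,0,0,0],[0,0,0,0,0,0]]]' >/dev/null; python3 st.py
python3 - <<'E'
from h import *
a=read_camera("scene");w=read_camera("wrist")
cv2.imwrite("pics/m1.png",np.hstack([cv2.resize(a[230:350,230:390],(400,300)),cv2.resize(w,(400,300))]))
E
```

```text
t 3.48 bin mm [-97.7   1.3 149.3] toolx [ 0.866 -0.004  0.501] toolz [ 0.501 -0.005 -0.866] F [ 0.35 -0.14  0.61] w -0.003
t 3.9 bin mm [-75.4   1.7 148.3] toolx [ 0.907 -0.005  0.422] toolz [ 0.422 -0.003 -0.907] F [ 0.43 -0.32  0.21] w -0.005
t 4.4 bin mm [-52.4   1.9 139.8] toolx [ 0.94  -0.006  0.342] toolz [ 0.342 -0.002 -0.94 ] F [0.19 0.53 0.54] w 0.001
```

View pics/m1.png

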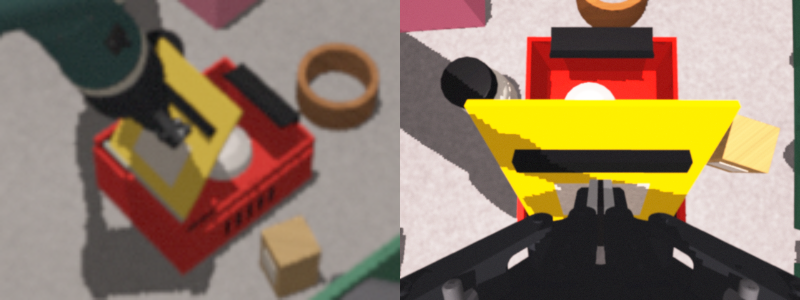

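The flap is at about 60° and the tip is on its face, inside the ridge (the black bar at y≈160 in the right half). I'll continue folding it down.

```bash
python3 -m crank '[[[0.33,0,0.46,0,-0.044,0],[0.33,0,0.46,0,-0.044,0],[0.33,0,0.46,0,-0.044,0],[0.33,0,0.46,0,-0.044,0],[0.33,0,0.46,0,-0.044,0],[0.33,0,0.46,0,-0.044,0],[0,0,0,0,0,0]]]' >/dev/null; python3 st.py; python3 -m crank '[[[0.2,0,0.6,0,-0.017,0],[0.2,0,0.6,0,-0.017,0],[0.2,0,0.6,0,-0.017,0],[0.2,0,0.6,0,-0.017,0],[0.2,0,0.6,0,-0.017,0],[0,0,0,0,0,0],[0,0,0,0,0,0]]]' >/dev/null; python3 st.py
```

```text
t 5.08 bin mm [-26.6   1.8 117.3] toolx [ 0.996 -0.006  0.084] toolz [ 0.084  0.    -0.996] F [0.06 0.41 0.72] w -0.001
t 5.67 bin mm [-15.6   2.2  87.4] toolx [ 1.    -0.007  0.001] toolz [ 0.001  0.002 -1.   ] F [0.87 0.83 1.84] w -0.002
```

```bash
python3 -m crank '[[[0,0,0.2,0,0,0],[0,0,0.2,0,0,0],[0,0,0,0,0,0],[0,0,0,0,0,0]]]' >/dev/null; python3 st.py; python3 -m crank '[[[0,0,0.1,0,0,0],[0,0,0,0,0,0],[0,0,0,0,0,0]]]' >/dev/null; python3 st.py;python3 -m crank '[[[0,0,0.1,0,0,0],[0,0,0,0,0,0],[0,0,0,0,0,0]]]' >/dev/null; python3 st.py
```

```text
t 6.0 bin mm [-16.4   1.3  84.3] toolx [ 1.    -0.008  0.   ] toolz [ 0. -0. -1.] F [ 0.93 -0.02  1.48] w -0.001
t 6.25 bin mm [-16.4   1.3  83.4] toolx [ 1.    -0.008 -0.   ] toolz [-0. -0. -1.] F [ 0.35 -0.06  1.78] w -0.001
t 6.5 bin mm [-16.4   1.3  82.3] toolx [ 1.    -0.008 -0.   ] toolz [-0. -0. -1.] F [0.13 0.1  0.88] w 0.0
```

```bash
for i in 1 2; do python3 -m crank '[[[0,0,0.07,0,0,0],[0,0,0,0,0,0],[0,0,0,0,0,0]]]' >/dev/null; python3 st.py; done; python3 -m crank '[[[0.4,0,0,0,0,0],[0.4,0,0,0,0,0],[0.4,0,0,0,0,0],[0.4,0,0,0,0,0],[0,0,0,0,0,0],[0,0,0,0,0,0]]]' >/dev/null; python3 st.py
```

```text
t 6.75 bin mm [-16.4   1.2  81.8] toolx [ 1.    -0.008 -0.   ] toolz [-0. -0. -1.] F [-0.05 -0.49  2.07] w 0.002
t 7.0 bin mm [-16.4   1.2  81.3] toolx [ 1.    -0.008 -0.   ] toolz [-0. -0. -1.] F [1.6  1.59 4.75] w 0.001
t 7.5 bin mm [ 0.4  1.  81. ] toolx [ 1.    -0.008  0.001] toolz [ 0.001 -0.    -1.   ] F [ 0.72 -0.85  4.13] w 0.003
```

Contact is firm at about 4.5 N with the tip at bin z≈81 mm, so the flap is flat. Next I push against the ridge.

```bash
for i in 1 2; do python3 -m crank '[[[0.2,0,0,0,0,0],[0.2,0,0,0,0,0],[0,0,0,0,0,0]]]' >/dev/null; python3 st.py; done; python3 - <<'E'
from h import *
a=read_camera("scene");w=read_camera("wrist")
cv2.imwrite("pics/m2.png",np.hstack([cv2.resize(a[230:350,230:390],(400,300)),cv2.resize(w,(400,300))]))
E
```

```text
t 7.75 bin mm [ 3.3  1.  81. ] toolx [ 1.    -0.007 -0.001] toolz [-0.001 -0.    -1.   ] F [-3.39  0.63  3.58] w -0.004
t 8.0 bin mm [ 7.  1. 81.] toolx [ 1.    -0.008 -0.001] toolz [-0.001 -0.    -1.   ] F [-4.72 -1.77  4.37] w 0.002
```

View pics/m2.png

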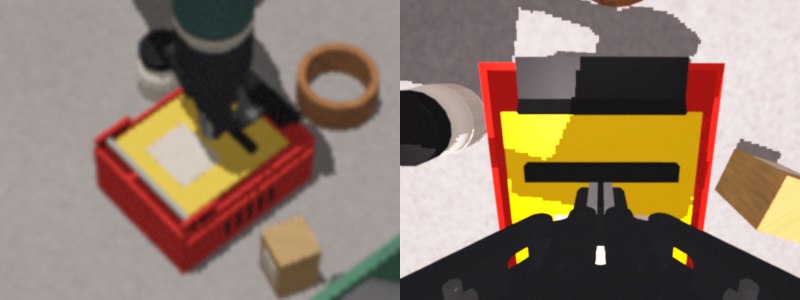

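The flap is flat, and the tip is at the ridge (right half, around (600,185)). I'll slide it home.

```bash
for i in 1 2; do python3 -m crank '[[[0.2,0,0,0,0,0],[0.2,0,0,0,0,0],[0.2,0,0,0,0,0],[0.2,0,0,0,0,0],[0,0,0,0,0,0]]]' >/dev/null; python3 st.py; done
```

```text
t 8.52 bin mm [15.1  1.  81. ] toolx [ 1.    -0.008 -0.001] toolz [-0.001 -0.    -1.   ] F [-4.21 -0.94  4.25] w -0.003
t 8.93 bin mm [23.1  0.9 81. ] toolx [ 1.    -0.008 -0.001] toolz [-0.001 -0.    -1.   ] F [-5.11 -0.87  3.28] w 0.002
```

```bash
python3 -m crank '[[[0.2,0,0,0,0,0],[0.2,0,0,0,0,0],[0,0,0,0,0,0]]]' >/dev/null; python3 st.py;  for i in 1 2 3; do python3 -m crank '[[[0.15,0,0,0,0,0],[0,0,0,0,0,0]]]' >/dev/null; python3 st.py; done
```

```text
t 9.18 bin mm [24.7  0.8 81.1] toolx [ 1.    -0.006 -0.006] toolz [-0.006 -0.001 -1.   ] F [-14.33   0.47   3.24] w 0.001
t 9.35 bin mm [24.8  0.8 81.1] toolx [ 1.    -0.006 -0.008] toolz [-0.008 -0.001 -1.   ] F [-17.03  -0.68   2.43] w 0.002
t 9.52 bin mm [24.9  0.7 81.2] toolx [ 1.    -0.005 -0.01 ] toolz [-0.01  -0.001 -1.   ] F [-23.74   0.45   2.15] w -0.001
t 9.68 bin mm [25.1  0.6 81.2] toolx [ 1.    -0.005 -0.012] toolz [-0.012 -0.001 -1.   ] F [-27.59   0.76   0.84] w -0.0
```

It stops hard at 22 mm of travel. I'll back off, lift and check.

```bash
python3 -m crank '[[[-0.3,0,0,0,0,0],[-0.4,0,0,0,0,0],[-0.3,0,-0.1,0,0,0],[0,0,-1,0,0,0],[0,0,-3,0,0,0],[0,0,-3,0,0,0],[0,0,-3,0,0,0],[0,0,-3,0,0,0]]]' >/dev/null; python3 -m crank '[[[-3,0,-1,0,0,0],[-3,0,0,0,0,0],[-3,0,0,0,0,0],[0,0,0,0,0,0],[0,0,0,0,0,0]]]' >/dev/null; python3 st.py; python3 - <<'E'
from h import *
a=read_camera("top");w=read_camera("wrist")
cv2.imwrite("pics/m3.png",np.hstack([cv2.resize(a[145:240,250:400],(400,300)),cv2.resize(w,(400,300))]))
m=camera_model("wrist")
O=np.array([.550,-.064,0]);g=np.radians(93.6);B=np.array([[np.cos(g),np.sin(g),0],[-np.sin(g),np.cos(g),0],[0,0,1]])
h=cv2.cvtColor(w,cv2.COLOR_BGR2HSV)
y=((h[...,0]>20)&(h[...,0]<35)&(h[...,1]>130)&(h[...,2]>70)).astype(np.uint8)
print("view scale 0.625")
for n,p in dict(ridge_home=(45,0,90),ridge_back=(23,0,90),lipedge=(70,0,88),lead=(62,0,93)).items(): print(n,(proj(m,O+B.T@(np.array(p)/1e3))*.625+[400,0]).round())
E
```

```text
t 10.77 bin mm [-68.    2.5 221.6] toolx [ 1.    -0.01   0.001] toolz [ 0.001  0.002 -1.   ] F [ 0.39 -0.33  0.44] w -0.001
view scale 0.625
ridge_home [602.  37.]
ridge_back [602.  59.]
lipedge [602.  10.]
lead [602.  18.]
```

View pics/m3.png

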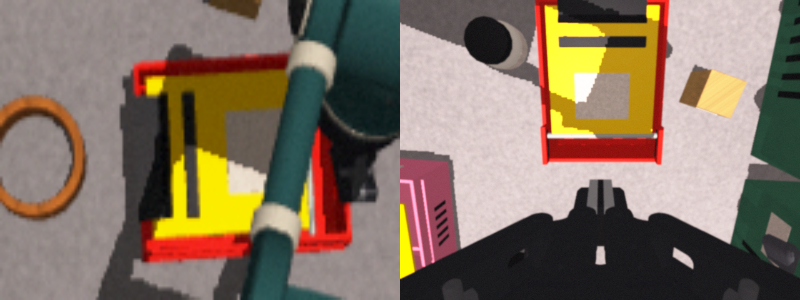

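The flap is flat and stays down after release. The right half shows the ridge at row ~42, near the lip at row ~22. I'll measure the gap between them numerically.

```bash
python3 - <<'E'
from h import *
m=camera_model("wrist");w=read_camera("wrist")
O=np.array([.550,-.064,0]);g=np.radians(93.6);B=np.array([[np.cos(g),np.sin(g),0],[-np.sin(g),np.cos(g),0],[0,0,1]])
h=cv2.cvtColor(w,cv2.COLOR_BGR2HSV)
for c in (285,320,365):
    k=(h[:110,c,1]>130)&(h[:110,c,2]>50); e=np.flatnonzero(np.diff(k.astype(int)))
    print(c,[(int(r),*[float((B@(onz(m,c,r+.5,z)-O))[0].round(4)*1e3) for z in(.082,.090,.093)]) for r in e])
# white hinge line row & red rear edge
print([(r,w[r,320].tolist()) for r in range(208,270,4)])
E
```

```text
285 [(35, 60.3, 58.6, 58.0), (59, 45.900000000000006, 44.6, 44.1), (74, 36.7, 35.7, 35.3)]
320 [(36, 59.5, 57.9, 57.2), (58, 46.300000000000004, 45.0, 44.5), (75, 35.8, 34.8, 34.5)]
365 [(36, 59.3, 57.6, 57.0), (59, 45.400000000000006, 44.2, 43.7), (75, 35.6, 34.6, 34.2)]
[(208, [10, 141, 186]), (212, [11, 140, 184]), (216, [116, 124, 129]), (220, [98, 102, 112]), (224, [13, 23, 162]), (228, [16, 21, 161]), (232, [14, 18, 147]), (236, [13, 17, 144]), (240, [17, 19, 146]), (244, [12, 20, 143]), (248, [15, 19, 144]), (252, [15, 16, 150]), (256, [58, 71, 255]), (260, [187, 187, 246]), (264, [196, 197, 215]), (268, [201, 203, 220])]
```

The ridge-to-lead-in gap is about 12.5 mm, against 12 mm expected when home. With 22 mm of travel and the hard stop, the flap is home. Handing in.

```bash
python3 -c "
from workcell import *
print(finish_job())"
```

```text
the job is handed in; nothing more can be done
None
```

The red bin is closed and the job is handed in: the flap was folded flat, then pushed about 22 mm to its hard stop under the black lip, and it stayed shut after the arm moved away.

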